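# Pop the fuse hatch on the lathe's fuse box

## Robot

A 7-joint arm with a two-finger parallel gripper is mounted at the origin on the work surface. World frame = base frame: x ahead of the robot, y to its left, z up, the work surface at z = 0. Lengths are in m, angles in rad, forces in N, time in s.
With the tool pointing down it reaches from about 0.4 to 0.9 m from the base axis. Payload 5.5 kg.
Tool frame: the origin (TCP) lies at the very end of the fingers, on their centre line; the grasp point (between the pads) lies 19 mm behind it (manip.grip_point_offset is the distance from the TCP to the grasp point, in m); z points along the fingers, y is the line along which they close (so a half turn about z gives the same grasp; the last joint's range is limited). The gripper opens to 92 mm and grips with 3 to 60 N. Pads are 19 mm wide; open, the fingers measure 130 mm over their backs; the gripper's body (75 mm by 190 mm) begins 47 mm behind the grasp point.
Start: joints at [1.371, 0.501, -0.427, 1.55, 0.221, 1.138, -0.21], TCP at [0.29, -0.582, 0.227] pointing down, gripper open.
Joint ranges: [-2.88, 2.88], [-0.31, 2.03], [-1.54, 1.56], [0.2, 2.42], [-1.41, 4.55], [0.19, 2.02], [-2.57, 2.57]. Speed limits (rad/s): [2.57, 2.57, 3.14, 3.14, 3.14, 3.14, 3.14].

## Interface

Orientations are given as a 3x3 rotation matrix whose columns are the frame's x, y, z axes.
In Python, from rig import status, viewer, manip gives the robot as it stands. The module is installed in compiled form; this text tells all that it offers.
- The arm moves only by the tool carry_out, never from a script. Its argument "series" is a list of rows, each a list of 4 numbers: the shift along the tool's x, y, z in cm, then the turn about the tool's z in degrees. In form: [[dx, dy, dz, roll], ...]. A call has 1 to 8 rows; each row shifts and turns the commanded pose from where the row before left it, along the tool's axes as they then stand; what a row does not reach is not made up. A row lasts 1/12 s, in which the tool goes at most 41.7 mm and 7.16 degrees, less where a joint would pass 70% of its speed; a pose out of reach is approached as far as the arm can. A call with a gripper value outside its range is refused whole. "fingers" is the closure in counts, from 0 (fully open) to 255 (shut), set as the call begins (left out, the last holds). The fingers move at their own pace and stop on an object; the grip force is fixed at half the most. Time passes only in rows, so rows that do not move let the fingers close. It gives the time, the measured TCP pose, the force, the opening and the grip force at its end, in the units of the state.
- status.read_state(): the state, without advancing time (a new reading comes with each control period).
- viewer.grab_frame(name): name is "scene" or "top" or "wrist"; returns a dict with "img" (420x560x3 uint8, red, green, blue), "fx", "fy", "cx", "cy" (pixels), "rvec" (rotation vector, rad) and "tvec" (3), from world to camera coordinates, as OpenCV has them; the wrist camera has in their place "tool_from_camera" (4x4, takes a point from camera to tool coordinates, whose origin is the TCP and whose axes are the flange's). Camera axes: x right, y down, z forward; pixel columns grow to the right and rows downward; lengths in m; the calibration is good to about 2 mm. A picture is of the moment at which its call begins: read the wrist's pose just before it. There is no depth.
- manip.job_done(): hands the job in; it is judged then, once.
The state is a dict: "t": time; "joint_pos": joint angles; "joint_vel": joint speeds; "joint_efforts": joint torques, N m; "tool_pos": TCP position; "tcp_rot": TCP orientation; "wrist_force": force on the tool from outside, world axes, zero at the start; "ft_torque": the same for the moment, N m; "gripper_width": finger opening in m; "finger_force": force on a finger pad.
Only numpy, scipy, OpenCV 4.12 (cv2) and the standard library are available. Lean on these libraries where they do the work, as an engineer would, in place of code of your own. Each camera call takes 0.05 s, during which the arm holds its last target. There are 200 camera calls.

## Task

Two like grey boxes stand on the bench; the one with the larger hatch in its lid is the lathe's fuse box. With the fingertips press the raised round pad near the free edge of its hatch fully down once so that its push-push latch lets go, then draw back and see that the hatch pops up and stays open for a second or two by itself. Do not press it a second time or lift it farther by hand, leave the smaller hatch shut, and leave the loose things on the bench where they stand.

Things in the scene. Friction and masses are not known exactly. Their poses are not given: they have to be found in the camera images.
- fuse_box: fuse box: grey steel case fixed to the bench, 170 (x) x 180 (y) x 85 mm high; origin at its underside centre, x from the hatch's free edge to its hinge, z up. The larger hatch in its top is a flush aluminium plate 84 (x) x 70 (y) x 4 mm; hinge line at x = +30 mm, along y; free edge at x = -54 mm, then a 30 mm fixed rim
- fuse_press (a point): centre of the top of the raised round press pad (24 mm across, 1.5 mm high) on the larger hatch, 64 mm from the hinge line and 20 mm from the free edge, 86.5 mm above the bench when shut; moves with the hatch, its z axis is the hatch's outward normal
- fuse_hinge (a point): middle of the larger hatch's hinge line, 85 mm above the bench; its y axis is the hinge line
- fuse_hatch (a joint): larger hatch angle, rad: about 0 (to 0.01) shut; pressed it goes negative to a firm stop at about -0.075 (5 mm down at the pad); the latch lets go when it is pressed past about -0.065 and released. Pressing at the pad takes about 3 N, more at the stop. Released, it springs open in about 1 s, following the fingers up, to about 0.6 (free edge 47 mm above the case) and stays; forced on it reaches 1.5
- fuse_latch (a joint): hidden pin of the larger hatch's latch, m: 0 when shut at the start, about 0.005 when fully pressed, about 0.009 once popped open, over 0.0125 if the hatch is pressed fully down a second time, which latches it shut again
- cell_box: battery box: grey steel case fixed to the bench, 170 (x) x 180 (y) x 85 mm high; origin at its underside centre, x from the hatch's free edge to its hinge, z up. Its top carries the smaller hatch, an aluminium plate 60 (x) x 44 (y) mm, hinged likewise at x = +30 mm; to be left shut
- cell_hatch (a joint): angle of the smaller hatch, rad: about 0.01 shut, negative pressed, positive open; it has a push-push latch of its own
- collar: loose steel ring collar, 38 mm outer diameter, 22 mm hole, 22 mm high, standing on top of the fuse box beyond the hinge; origin at its underside centre
- glue: loose white glue bottle, 48 mm diameter, 150 mm tall, standing between the two boxes; origin at its underside centre
- spindle: loose turned wooden spindle, up to 48 mm diameter, 125 mm tall, standing between the two boxes; origin at its underside centre
- bowl: loose dark wooden bowl, 120 mm rim diameter, 50 mm high, farther from the robot, behind the gap between the boxes; origin at its underside centre
- mallet: loose mallet lying on the bench at the left, 240 mm long; origin on the bench under its middle
- gouge: loose turning tool with wooden handle lying on the bench at the right, 250 mm long; origin on the bench under its middle
- wax: loose glass wax jar with brass cap, 66 mm diameter, 60 mm tall, standing between the two boxes; origin at its underside centre

How it is judged:
By the outcome, as a careful person would: the job done as asked, in the order asked, and still so for the second after the job is handed in, with the robot touching nothing.
It also fails if it takes over 35 s, if anything falls off the work surface, if the arm or the gripper's body presses on something with over 40 N, if the wrist force passes 120 N, or if a joint passes its speed limit or range.

## Working session

There is one attempt and no reset: what is moved stays moved. The work goes in short steps, Python scripts to look and compute and a tool call to move; the robot and the scene stay as the last step left them, time stands still between calls to the robot, and variables do not carry over. Pictures are saved under pics/ and viewed, at most 10 in all, crops included, and the job is handed in when it is done.

Besides the shell and the picture viewer there is one more tool, called in YAML: its name, and indented under it one key for each argument. carry_out: Moves the arm, as the interface text tells. Its arguments: {"type":"object","properties":{"series":{"type":"array"},"fingers":{"type":"number"}},"required":["series"]}

```bash
mkdir -p pics; cat > h.py <<'E'
import cv2,numpy as np
from rig import status,viewer,manip
def grab(n,fn):
    s=status.read_state(); f=viewer.grab_frame(n); cv2.imwrite('pics/'+fn,f['img'][:,:,::-1]); 
    if n=='wrist':
        T=np.eye(4);T[:3,:3]=s['tcp_rot'];T[:3,3]=s['tool_pos'];W=T@np.array(f['tool_from_camera'])
    else:
        R=cv2.Rodrigues(np.array(f['rvec'],float))[0];W=np.eye(4);W[:3,:3]=R.T;W[:3,3]=-R.T@np.array(f['tvec'],float).ravel()
    f['W']=W; return f
def ray(f,u,v,z):
    d=f['W'][:3,:3]@np.array([(u-f['cx'])/f['fx'],(v-f['cy'])/f['fy'],1]);o=f['W'][:3,3]
    return o+d*(z-o[2])/d[2]
E
python3 - <<'E'
from h import *
import pickle
a=grab('top','top.png');b=grab('scene','scene.png');pickle.dump((a,b),open('f.pkl','wb'))
s=status.read_state();print(s['t'],s['tool_pos'],np.round(s['tcp_rot'],3).tolist(),s['gripper_width'],a['W'][:3,3],a['fx'])
cv2.imwrite('pics/both.png',cv2.resize(np.hstack([a['img'],b['img']])[:,:,::-1],(800,300)))
E
```

```text
0.1 [ 0.28985369 -0.58108427  0.22575258] [[0.895, 0.446, -0.001], [0.446, -0.895, 0.002], [0.0, -0.002, -1.0]] 0.09165997024405656 [0.53287081 0.00168261 1.30990916] 492.5950431130815
```

View pics/top.png

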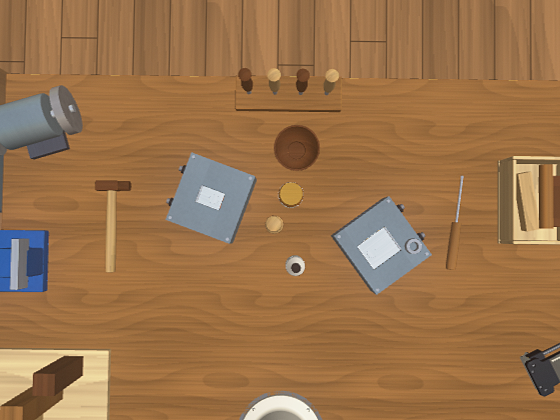

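View pics/scene.png

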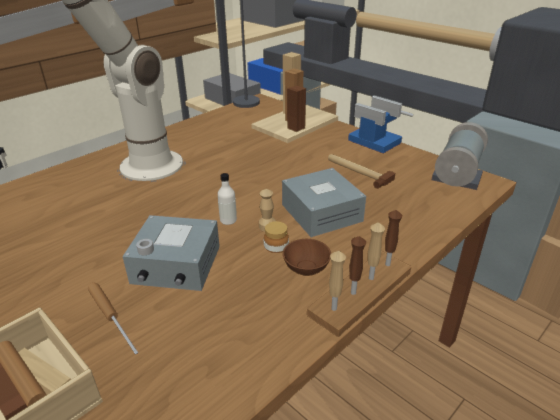

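Top view: the larger hatch is on the right box, plate centre about (379,248), collar at (413,246). The smaller one is on the left box at (210,197). I'll locate the plate and pad next.

```bash
python3 - <<'E'
from h import *
import pickle
a,b=pickle.load(open('f.pkl','rb'))
m=(a['img'].min(2)>185).astype(np.uint8);m[:220]=0;m[275:]=0;m[:,:345]=0;m[:,405:]=0
c=max(cv2.findContours(m,0,2)[0],key=cv2.contourArea);r=cv2.minAreaRect(c);print(r)
P=[ray(a,*p,.085) for p in cv2.boxPoints(r)];print(np.round(P,4),np.mean(P,0))
for p in [(389,198),(431,255),(376,293),(333,237),(413,246)]:print(p,ray(a,*p,.085).round(3))
x=a['img'][190:300,325:440];y=b['img'][210:290,120:225]
cv2.imwrite('pics/c.png',np.hstack([cv2.resize(x,(400,383),interpolation=2),cv2.resize(y,(400,383),interpolation=2)])[:,:,::-1])
E
```

```text
((378.8243103027344, 247.05404663085938), (28.713167190551758, 34.0605583190918), 54.462318420410156)
[[ 0.5026 -0.182   0.085 ]
 [ 0.5526 -0.2505  0.085 ]
 [ 0.4952 -0.2923  0.085 ]
 [ 0.4453 -0.2238  0.085 ]] [ 0.49892228 -0.23712815  0.085     ]
(389, 198) [ 0.621 -0.262  0.085]
(431, 255) [ 0.481 -0.367  0.085]
(376, 293) [ 0.385 -0.231  0.085]
(333, 237) [ 0.522 -0.123  0.085]
(413, 246) [ 0.503 -0.322  0.085]
```

View pics/c.png

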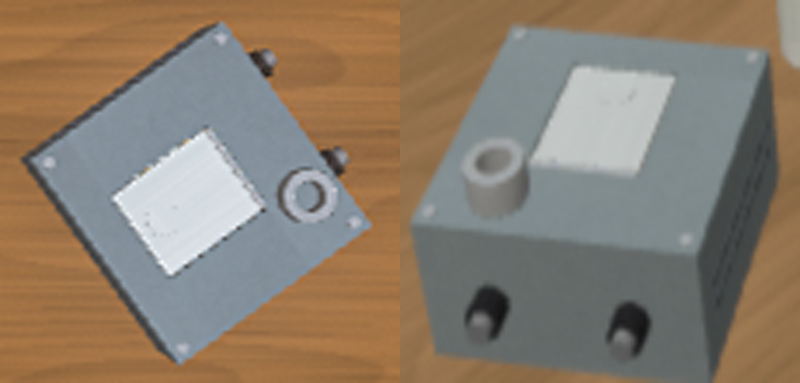

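The faint round pad shows at the left end of the plate, at crop (155,222). The free edge is therefore on the left and the hinge by the collar. Pad estimate is (0.486,-0.219). I'll move above it, then turn so the fingers close along the hinge line.

carry_out:
  series:
    - [2.8,-2,0,0]
    - [2.8,-2,0,0]
    - [2.8,-2,0,0]
    - [2.8,-2,0,0]
    - [2.8,-2,0,0]
    - [2.8,-2,0,0]
    - [2.8,-2,0,0]
    - [2.8,-2,0,0]
  fingers: 255

```text
t: 0.77
tool_pos: [0.4194, -0.3367, 0.2265]
tcp_rot: [[0.895, 0.446, -0.0], [0.446, -0.895, 0.0], [-0.0, -0.0, -1.0]]
wrist_force: [0.7, 0.0, -0.3]
gripper_width: 0.0428
finger_force: 0.0
```

carry_out:
  series:
    - [2.8,-2,0,0]
    - [2.8,-2,0,0]
    - [2.8,-2,0,0]
    - [2.8,-2,0,0]
    - [0,0,0,7]
    - [0,0,0,7]
    - [0,0,0,7]
    - [0,0,0,7]

```text
t: 1.43
tool_pos: [0.4835, -0.2164, 0.2263]
tcp_rot: [[1.0, -0.031, -0.001], [-0.031, -1.0, 0.0], [-0.001, -0.0, -1.0]]
wrist_force: [-0.3, 0.1, 0.1]
gripper_width: 0.0002
finger_force: 0.0
```

carry_out:
  series:
    - [0,0,0,7]
    - [0,0,0,7]
    - [0,0,0,7]
    - [0,0,0,7]
    - [0,0,0,7]
    - [0,0,0,7]
    - [0,0,0,7]
    - [0,0,0,4]

```text
t: 2.1
tool_pos: [0.4833, -0.2167, 0.2263]
tcp_rot: [[0.576, -0.818, -0.001], [-0.818, -0.576, 0.0], [-0.001, 0.0, -1.0]]
wrist_force: [-0.4, -0.4, -0.2]
gripper_width: 0.0004
finger_force: 0.0
```

```bash
python3 - <<'E'
from h import *
import pickle
f=grab('wrist','w.png');pickle.dump(f,open('w.pkl','wb'))
s=status.read_state();print(s['t'],s['tool_pos'],np.round(s['tcp_rot'],3).tolist(),s['gripper_width'],s['wrist_force'],np.round(s['joint_pos'],2))
R=s['tcp_rot'];print(R.T@(np.array([.4857,-.219,.0865])-s['tool_pos']))
def proj(p):
    q=np.linalg.inv(f['W'])@np.r_[p,1];return f['fx']*q[0]/q[2]+f['cx'],f['fy']*q[1]/q[2]+f['cy']
print(proj([.4857,-.219,.0865]))
E
```

```text
2.15 [ 0.48336042 -0.21669927  0.22635216] [[0.574, -0.819, -0.001], [-0.819, -0.574, 0.0], [-0.001, 0.0, -1.0]] 0.0004709103627273607 [-0.43138017  0.86403532  0.46321243] [ 0.68  0.28 -0.37  1.85  0.12  1.03 -2.26]
[ 0.00332507 -0.00065763  0.13984958]
(np.float64(275.4727526480813), np.float64(196.00130052856264))
```

View pics/w.png

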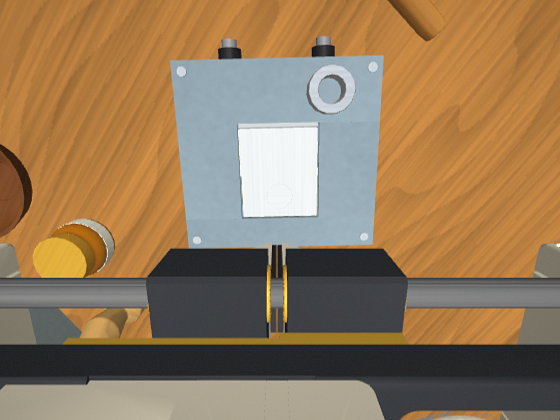

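Wrist view: pad circle at about (279,196), against a predicted (275,196), so the estimate is good to about 1–2 mm. I'll shift 3 mm in x and go down.

carry_out:
  series:
    - [0.3,0,2.5,0]
    - [0,0,2.5,0]
    - [0,0,2.5,0]
    - [0,0,2.5,0]
    - [0,0,2.0,0]
    - [0,0,1.0,0]
    - [0,0,0.5,0]
    - [0,0,0,0]

```text
t: 2.82
tool_pos: [0.4849, -0.219, 0.0909]
tcp_rot: [[0.582, -0.813, -0.002], [-0.813, -0.582, 0.001], [-0.002, 0.001, -1.0]]
wrist_force: [0.5, 0.5, -0.1]
gripper_width: 0.0006
finger_force: 0.0
```

carry_out:
  series:
    - [0,0,0.1,0]
    - [0,0,0.1,0]
    - [0,0,0.1,0]
    - [0,0,0.1,0]
    - [0,0,0,0]

```text
t: 3.23
tool_pos: [0.4857, -0.2195, 0.0882]
tcp_rot: [[0.581, -0.814, 0.001], [-0.814, -0.581, -0.0], [0.001, -0.0, -1.0]]
wrist_force: [0.0, -0.5, -0.2]
gripper_width: 0.0006
finger_force: 0.0
```

carry_out:
  series:
    - [0,0,0.1,0]
    - [0,0,0.1,0]
    - [0,0,0.1,0]
    - [0,0,0.1,0]
    - [0,0,0.05,0]
    - [0,0,0,0]

```text
t: 3.73
tool_pos: [0.4856, -0.2194, 0.0833]
tcp_rot: [[0.581, -0.814, 0.0], [-0.814, -0.581, -0.0], [0.0, -0.0, -1.0]]
wrist_force: [-0.4, -0.4, 2.9]
gripper_width: 0.0002
finger_force: 1.3
```

carry_out:
  series:
    - [0,0,0.05,0]
    - [0,0,0.05,0]
    - [0,0,0,0]

```text
t: 3.98
tool_pos: [0.4857, -0.2194, 0.0823]
tcp_rot: [[0.581, -0.814, 0.0], [-0.814, -0.581, -0.0], [0.0, -0.0, -1.0]]
wrist_force: [-0.9, -0.3, 3.9]
gripper_width: 0.0003
finger_force: 1.5
```

carry_out:
  series:
    - [0,0,0.05,0]
    - [0,0,0.05,0]
    - [0,0,0,0]

```text
t: 4.23
tool_pos: [0.4857, -0.2195, 0.0813]
tcp_rot: [[0.581, -0.814, 0.0], [-0.814, -0.581, -0.0], [0.0, -0.0, -1.0]]
wrist_force: [-1.3, -0.7, 2.5]
gripper_width: 0.0006
finger_force: 1.6
```

carry_out:
  series:
    - [0,0,0.05,0]
    - [0,0,0.05,0]
    - [0,0,0,0]

```text
t: 4.48
tool_pos: [0.4858, -0.2195, 0.0806]
tcp_rot: [[0.581, -0.814, 0.001], [-0.814, -0.581, -0.0], [0.001, -0.0, -1.0]]
wrist_force: [0.4, -0.6, 6.4]
gripper_width: 0.0002
finger_force: 3.3
```

carry_out:
  series:
    - [0,0,0.05,0]
    - [0,0,0.05,0]
    - [0,0,0,0]

```text
t: 4.73
tool_pos: [0.4858, -0.2195, 0.0803]
tcp_rot: [[0.581, -0.814, 0.001], [-0.814, -0.581, -0.001], [0.001, -0.0, -1.0]]
wrist_force: [-3.0, -0.2, 12.5]
gripper_width: 0.0005
finger_force: 6.2
```

The force has risen to 12.5 N with hardly any further travel, so the pad is on its stop. Now I'll draw straight up.

carry_out:
  series:
    - [0,0,-0.5,0]
    - [0,0,-1.5,0]
    - [0,0,-2,0]
    - [0,0,-2,0]
    - [0,0,-2,0]
    - [0,0,-2,0]
    - [0,0,-2,0]
    - [0,0,-2,0]

```text
t: 5.4
tool_pos: [0.4847, -0.2187, 0.2195]
tcp_rot: [[0.581, -0.814, -0.001], [-0.814, -0.581, 0.001], [-0.002, 0.001, -1.0]]
wrist_force: [0.7, 0.9, 0.0]
gripper_width: 0.0003
finger_force: 0.0
```

carry_out:
  series:
    - [0,0,0,0]
    - [0,0,0,0]
    - [0,0,0,0]
    - [0,0,0,0]
    - [0,0,0,0]
    - [0,0,0,0]
    - [0,0,0,0]
    - [0,0,0,0]

```text
t: 6.07
tool_pos: [0.4853, -0.2192, 0.2188]
tcp_rot: [[0.581, -0.814, -0.001], [-0.814, -0.581, 0.0], [-0.001, 0.0, -1.0]]
wrist_force: [-0.3, -0.4, -0.6]
gripper_width: 0.0003
finger_force: 0.0
```

carry_out:
  series:
    - [0,0,0,0]
    - [0,0,0,0]
    - [0,0,0,0]
    - [0,0,0,0]
    - [0,0,0,0]
    - [0,0,0,0]
    - [0,0,0,0]
    - [0,0,0,0]

```text
t: 6.73
tool_pos: [0.4855, -0.2193, 0.2193]
tcp_rot: [[0.581, -0.814, 0.0], [-0.814, -0.581, -0.0], [0.0, -0.0, -1.0]]
wrist_force: [0.3, 0.6, 0.5]
gripper_width: 0.0002
finger_force: 0.0
```

```bash
python3 - <<'E'
from h import *
a=grab('wrist','w2.png');b=grab('scene','s2.png')
cv2.imwrite('pics/b2.png',np.hstack([cv2.resize(a['img'],(400,300)),cv2.resize(b['img'][150:330,90:330],(400,300))])[:,:,::-1])
E
```

```text
(no output)
```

View pics/b2.png

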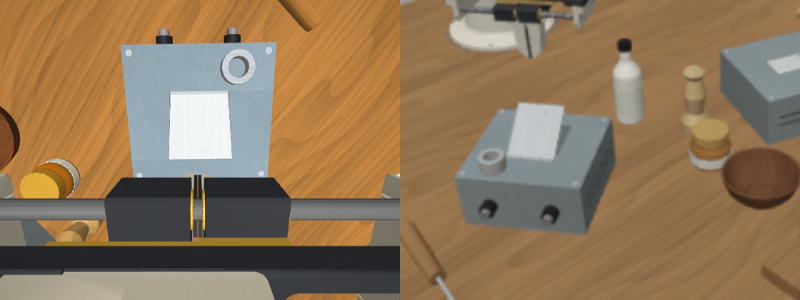

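The hatch is up: its free edge stands above the case in the scene crop at about (535,105), and nothing else has moved. I'll wait a little longer and compare.

carry_out:
  series:
    - [0,0,0,0]
    - [0,0,0,0]
    - [0,0,0,0]
    - [0,0,0,0]
    - [0,0,0,0]
    - [0,0,0,0]
    - [0,0,0,0]
    - [0,0,0,0]

```text
t: 7.5
tool_pos: [0.4855, -0.2193, 0.2193]
tcp_rot: [[0.581, -0.814, 0.0], [-0.814, -0.581, 0.0], [0.0, -0.0, -1.0]]
wrist_force: [0.8, 0.3, 0.1]
gripper_width: 0.0006
finger_force: 0.0
```

carry_out:
  series:
    - [0,0,0,0]
    - [0,0,0,0]
    - [0,0,0,0]
    - [0,0,0,0]
    - [0,0,0,0]
    - [0,0,0,0]
    - [0,0,0,0]
    - [0,0,0,0]

```text
t: 8.17
tool_pos: [0.4855, -0.2193, 0.2193]
tcp_rot: [[0.581, -0.814, 0.0], [-0.814, -0.581, -0.0], [0.0, -0.0, -1.0]]
wrist_force: [0.3, 0.6, -0.3]
gripper_width: 0.0008
finger_force: 0.0
```

```bash
python3 - <<'E'
from h import *
b=grab('scene','s3.png')['img']
def box(i):
    m=(i.min(2)>185).astype(np.uint8);k=np.zeros_like(m);k[200:262,140:200]=m[200:262,140:200]
    return cv2.boundingRect(max(cv2.findContours(k,0,2)[0],key=cv2.contourArea))
for n in('scene','s2','s3'):print(n,box(cv2.imread(f'pics/{n}.png')))
E
```

```text
scene (156, 224, 35, 21)
s2 (155, 212, 33, 33)
s3 (155, 212, 33, 33)
```

The hatch is open and hasn't moved between the last two pictures.

```bash
python3 -c "
from rig import manip
print(manip.job_done())"
```

```text
the job is handed in; nothing more can be done
None
```

I pressed the fuse box's larger hatch once to its stop (12.5 N at the wrist) and drew back; it popped open, was unchanged in two pictures about 1.5 s apart with the arm clear, and I handed the job in at about 8 s; nothing else was touched.

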